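Make up the pricing tray and the stationery case

ROBOT

A 6-joint arm with a two-finger parallel gripper is mounted at the origin on a cart in front of the work surface, level with it; the furniture and walls round the work are solid. World frame = base frame: x ahead of the robot, y to its left, z up, the work surface at z = 0. Lengths are in m, angles in degrees, forces in N, time in s.
With the tool pointing down it reaches from about 0.35 to 0.775 m from the base axis. Payload 5.5 kg.
Tool frame: the origin (TCP) lies at the very end of the fingers, on their centre line; the grasp point (between the pads) lies 19 mm behind it; z points along the fingers, y is the line along which they close (so a half turn about z gives the same grasp; the last joint's range is limited). The gripper opens to 85 mm and grips with 20 to 120 N. Pads are 22 mm wide; open, the fingers measure 114 mm over their backs; the gripper's body (76 mm by 85 mm) begins 54 mm behind the grasp point. The pads swing forward as they close: fully open they stand 13 mm farther back than shut.
Start: joints at [-76.811, 17.945, 2.641, 74.691, 0, 82.002], TCP at [0.208, -0.536, 0.231] pointing down, gripper open.
Joint ranges: [-158.12, 158.12], [-49.38, 96.58], [-58.88, 72.47], [-126.05, 133.96], [-84.25, 85.87], [-180, 180]. Speed limits (degrees/s): [147.25, 147.25, 180, 180, 180, 180].

INTERFACE

Orientations are given as [roll, pitch, yaw] about the fixed x, y, z axes, in that order (R = Rz(yaw) Ry(pitch) Rx(roll)).
In Python, from rig import * gives the robot as it stands. The module is installed in compiled form; this text tells all that it offers.
- The arm moves only by the shell command python3 -m inch 'ROWS' [OPENING]. ROWS is a JSON object of lists of equal length, an entry for each row: "slide": the shift along the tool's x, y, z in m, a list of three; "turn": the turn about the tool's z in degrees. In form: {"slide": [[x, y, z], ...], "turn": [turn, ...]}. A call has 1 to 20 rows; each row shifts and turns the commanded pose from where the row before left it, along the tool's axes as they then stand; what a row does not reach is not made up. A row lasts 1/10 s, in which the tool goes at most 50 mm and 8.59 degrees, less where a joint would pass 70% of its speed; a pose out of reach is approached as far as the arm can. A call is refused whole if a number of a shift passes 0.05 or a number of a turn 8.59, either way. A call with a gripper value outside its range is refused whole. OPENING is the closure, from -1 (fully open) to 1 (shut), set as the call begins (- or left out, the last holds). The fingers move at their own pace and stop on an object; the grip force is fixed at half the most. Time passes only in rows, so rows that do not move let the fingers close. It gives the time, the measured TCP pose, the force, the opening and the grip force at its end, in the units of the state.
- observe(): the state, without advancing time (a new reading comes with each control period).
- grab_frame(name): name is "side" or "top"; returns a dict with "frame" (400x640x3 uint8, blue, green, red), "depth" (400x640 float32, m along the optical axis (not along the pixel's ray), 0 where there is no reading), "fovy" (degrees; the focal length in pixels is half the picture's height over the tangent of half this angle, whatever the lens; pixels are square), "cx", "cy" (the principal point, pixels), "extrinsics" (4x4, takes a point from world to camera coordinates). Camera axes: x right, y down, z forward; pixel columns grow to the right and rows downward; lengths in m; the calibration is good to about 2 mm. A picture is of the moment at which its call begins.
- finish_job(): hands the job in; it is judged then, once.
The state is a dict: "time": time; "qpos": joint angles; "qd": joint speeds; "effort": joint torques, N m; "position": TCP position; "orientation": TCP orientation; "wrist_force": force on the tool from outside, world axes, zero at the start; "wrist_torque": the same for the moment, N m; "finger_gap": finger opening in m; "finger_force": force on a finger pad.
Only numpy, scipy, OpenCV 4.12 (cv2) and the standard library are available. Lean on these libraries where they do the work, as an engineer would, in place of code of your own. Each camera call takes 0.05 s, during which the arm holds its last target. There are 200 camera calls.

TASK

Make up the two kits. The pricing kit goes in the wooden tray: the roll of labels flat in the round recess, the fat black marker in the long recess and the hand stamp standing in the short one, each right down on the recess floor. The stationery kit goes in the hinged case: the staple carton and the eraser, both lying flat on the floor of the wide, empty compartment; then shut the lid fully. The black tape and the ball pen belong to neither kit; leave them where they are.

Things in the scene. Friction and masses are not known exactly. Their poses are not given: they have to be found in the camera images.
- kit_tray: Fixed pale wooden tray 170 (x) x 180 (y) x 24 mm, origin under its centre, x to its back. Three grey-floored recesses (8 deep, floor z = 16), mm: round, 80 across, at (-36, 44); short, 34 (x) x 66 (y), at (-36, -44); long, 36 (x) x 160 (y), at (52, 0), its floor widened at |y| < 26 from x = 12 out through the back edge, as finger room.
- kit_case: Fixed small pale case, light blue lid open at its back; 118 (x) x 167 (y) mm, walls 45 high. Origin under its centre, x to the hinge side. Partition 36 high at y = 19. Wide empty compartment: x -51 to 50, y -80 to 18, floor a grey pad with its top at z = 22; the narrow one (y > 20) already holds small fixed things. (The like case in the clutter at the far left is scenery.)
- kit_case_lid (a joint): Lid of kit_case: 0 shut, 1.83 rad open (15 deg past upright). Hinge along case y at x = 56, z = 46 mm; reach 110, width 168. Open, its top edge is at x = 98, z = 149 and its back passes x = 85, z = 100 mm. Light, friction 0.02 N m: push it from behind over the upright, then forward and down. Shut, its top is at z = 60 mm.
- label_roll: Roll of blank white labels lying flat (its axis upright), 68 mm across, 41 mm high, white with a brown core. Origin: centre of the underside.
- stamp: Hand stamp with a turned brown wooden knob, standing on its black base 18 (x) x 50 (y) x 12 mm; 56 mm high in all; the knob, 14 (x) x 18 (y) mm, rises from the middle of the base, z = 12 to 56 mm, and is the place to grip. Origin: centre of the underside.
- marker: Fat black and white marker pen lying flat, 23 (x) x 145 (y) x 20 mm. Origin: centre of the underside (the barrel's middle is 1 mm to -x of it).
- staple_box: Small yellow and blue carton of staples, 52 (x) x 36 (y) x 16 mm, lying flat. Origin: centre of the underside.
- eraser: Worn pink eraser, 38 (x) x 22 (y) x 14 mm, lying flat. Origin: centre of the underside.
- black_tape: Roll of black tape, 58 mm across, 19 mm high, lying flat; belongs to neither kit. Origin: centre of the underside.
- ball_pen: Thin blue and white ball pen, 12 (x) x 135 (y) x 10 mm, lying flat; belongs to neither kit. Origin: centre of the underside.
Mind the look-alikes: they are no part of the job. Several things have the shape of the marker; the one meant has the colours described above.

How it is judged (in metres and radians):
At the end, for the whole second after the job is handed in: Roll, stamp and marker down in the middle of their recesses (10, 12, 12 mm; marker 14 mm lengthways), stamp and marker along them within 0.25 rad; staple carton and eraser flat on the wide compartment's floor; tilts under 0.12 rad; lid under 0.06 rad; all at rest (x of label_roll in the frame of kit_tray between -0.046 and -0.026 m and y of label_roll in the frame of kit_tray between 0.034 and 0.054 m and z of each of label_roll, stamp, marker in the frame of kit_tray below 0.02 m and angle between each of label_roll, stamp, marker, staple_box, eraser's own z axis and vertical below 0.12 rad and linear speed of each of label_roll, stamp, marker, staple_box, eraser below 0.02 m/s and x of stamp in the frame of kit_tray between -0.048 and -0.024 m and y of stamp in the frame of kit_tray between -0.056 and -0.032 m and angle between the y axis of each of stamp, marker and the y axis of kit_tray, either way round below 0.25 rad and x of marker in the frame of kit_tray between 0.04 and 0.064 m and y of marker in the frame of kit_tray between -0.014 and 0.014 m and x of staple_box in the frame of kit_case between -0.042 and 0.042 m and y of staple_box in the frame of kit_case between -0.071 and 0.009 m and z of each of staple_box, eraser in the frame of kit_case below 0.028 m and x of eraser in the frame of kit_case between -0.042 and 0.042 m and y of eraser in the frame of kit_case between -0.071 and 0.009 m and value of joint kit_case_lid below 0.06 rad); the robot touches nothing.
It fails at once if the black tape was moved by more than 25 mm (distance of black_tape from where it was at the start of the episode above 0.025 m).
It fails at once if the ball pen was moved by more than 25 mm (distance of ball_pen from where it was at the start of the episode above 0.025 m).
It also fails if it takes over 128 s, if anything falls off the work surface, if the arm or the gripper's body presses on something with over 40 N, if the wrist force passes 120 N, or if a joint passes its speed limit or range.

## Working session

There is one attempt and no reset: what is moved stays moved. The work goes in short steps, Python scripts to look and compute and a shell command to move; the robot and the scene stay as the last step left them, time stands still between calls to the robot, and variables do not carry over. Pictures are saved under pics/ and viewed, at most 14 in all, crops included, and the job is handed in when it is done.

```bash
mkdir -p pics; cat > h.py <<'E'
from rig import *
import numpy as np, cv2, pickle
def snap(n,f=None):
    d=grab_frame(n); pickle.dump(d,open(f'pics/{n}_last.pkl','wb'))
    if f: cv2.imwrite(f'pics/{f}.png',d['frame'])
    return d
def load(n): return pickle.load(open(f'pics/{n}_last.pkl','rb'))
def foc(d): return 200/np.tan(np.radians(d['fovy'])/2)
def ray(d,u,v,z):
    E=np.array(d['extrinsics']);R,t=E[:3,:3],E[:3,3];f=foc(d)
    c=-R.T@t;r=R.T@np.array([(u-d['cx'])/f,(v-d['cy'])/f,1]);return c+r*(z-c[2])/r[2]
def proj(d,p):
    E=np.array(d['extrinsics']);q=E[:3,:3]@np.array(p)+E[:3,3];f=foc(d)
    return q[0]/q[2]*f+d['cx'],q[1]/q[2]*f+d['cy']
def cloud(d):
    E=np.array(d['extrinsics']);f=foc(d);v,u=np.mgrid[:400,:640];z=d['depth']
    P=np.stack([(u-d['cx'])/f*z,(v-d['cy'])/f*z,z],-1);W=(P-E[:3,3])@E[:3,:3];W[z==0]=np.nan;return W
E
python3 - <<'E'
from h import *
for n in('top','side'):
    d=snap(n,n+'0'); E=np.array(d['extrinsics']);print(n,d['fovy'],d['cx'],d['cy'],-E[:3,:3].T@E[:3,3],E[:3,:3].round(3).tolist())
print(observe())
E
```

```text
top 53.95162770928782 322.90661058465986 205.8863521620708 [0.09320157 0.10220972 1.34032693] [[-0.516, -0.857, 0.008], [-0.782, 0.467, -0.413], [0.35, -0.22, -0.911]]
side 49.4846775060412 327.1329245899968 201.01704848490718 [0.31681914 0.83085428 0.67083708] [[-0.972, -0.236, -0.024], [-0.097, 0.488, -0.867], [0.216, -0.841, -0.497]]
{'time': 0.1, 'qpos': array([-7.68100189e+01,  1.79847087e+01,  2.58486298e+00,  7.46889925e+01,
        2.47170830e-03,  8.20040933e+01]), 'qd': array([-0.06506902, -0.13529795,  0.12003037, -0.08014402,  0.01745077,
       -0.07108116]), 'effort': array([ 2.23122508e-03, -4.81728530e+01,  2.99242562e+01,  1.27802073e-02,
       -1.78882760e-04,  3.92023853e-07]), 'position': array([ 0.20773065, -0.5357051 ,  0.23052565]), 'orientation': array([-1.79912369e+02, -1.48052743e-02,  2.11858746e+01]), 'wrist_force': array([ 0.16815236, -0.64140747, -0.05976975]), 'wrist_torque': array([-0.00977613,  0.02800717, -0.0065783 ]), 'finger_force': 0.0, 'finger_gap': 0.08516529113429468}
```

View pics/top0.png

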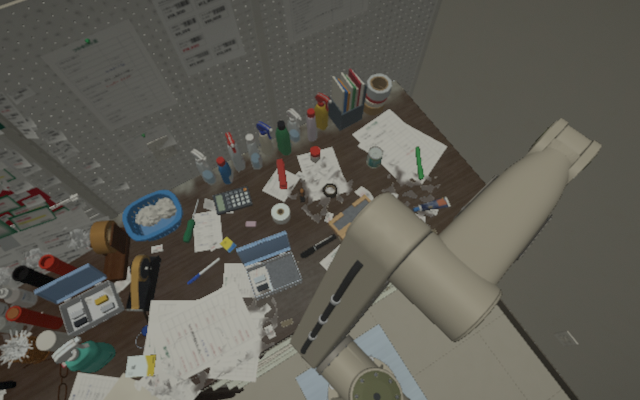

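View pics/side0.png

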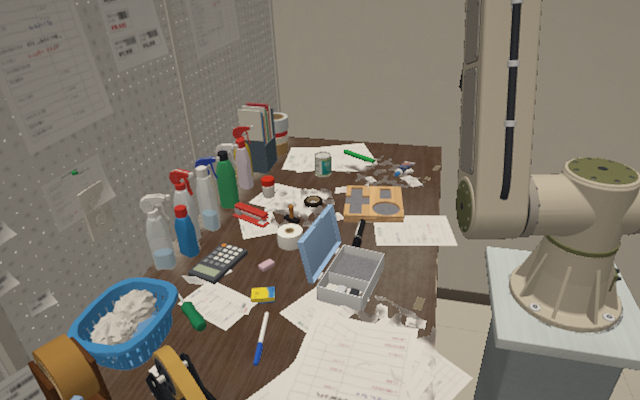

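The side view shows the roll (289,236), black tape (313,201), stamp around (290,212), eraser (266,265), staple carton (262,294), case (350,275) and tray (375,202). Candidates for the marker shape are black (360,234), green (193,316), green (360,156), red (250,213), and the blue/white pen (262,338). I'll enlarge to confirm.

```bash
python3 - <<'E'
from h import *
d=load('side');c=d['frame'][140:320,210:450]
cv2.imwrite('pics/c1.png',cv2.convertScaleAbs(cv2.resize(c,None,fx=3.3,fy=3.3,interpolation=cv2.INTER_CUBIC),alpha=1.3))
d=load('top');c=d['frame'][130:310,180:420]
cv2.imwrite('pics/c2.png',cv2.convertScaleAbs(cv2.resize(c,None,fx=3.3,fy=3.3,interpolation=cv2.INTER_CUBIC),alpha=1.8))
E
```

```text
(no output)
```

View pics/c1.png

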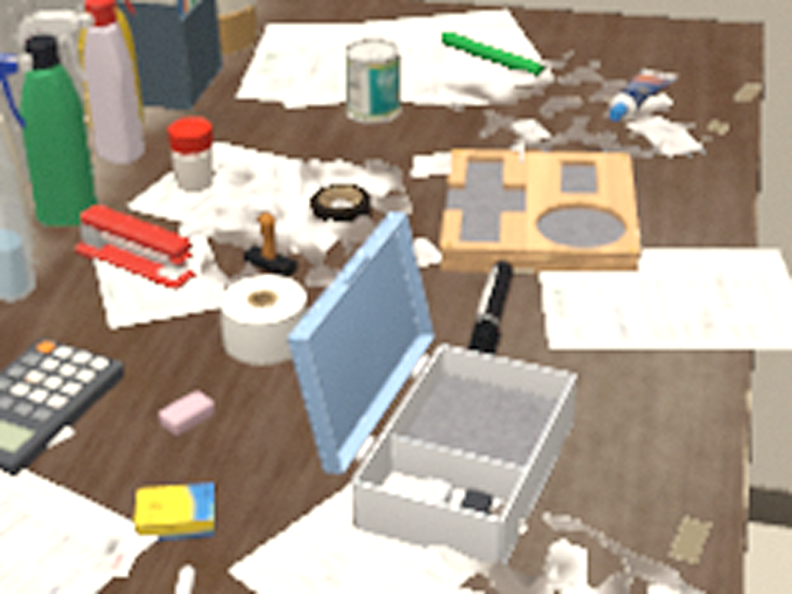

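View pics/c2.png

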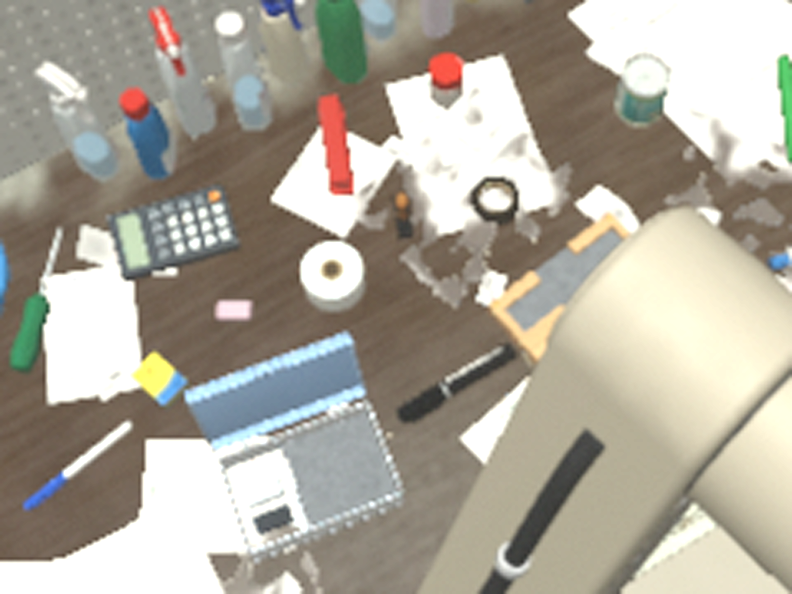

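Both crops confirm the marker: black with a white band, top image (318,246), side image (360,234). The green ones, the red stapler and the blue/white ball pen don't match. Next I'll measure from the depth clouds.

```bash
cat >> h.py <<'E'
def seg(d,box,zlo,zhi,col=None):
    """world points in pixel box u0,v0,u1,v1 with z range and optional hsv range"""
    W=cloud(d);u0,v0,u1,v1=box;m=np.zeros((400,640),bool);m[v0:v1,u0:u1]=1
    m&=(W[...,2]>zlo)&(W[...,2]<zhi)
    if col: m&=cv2.inRange(cv2.cvtColor(d['frame'],cv2.COLOR_BGR2HSV),col[0],col[1])>0
    return W[m]
def rect(p):
    (c,s,a)=cv2.minAreaRect((p[:,:2]*1000).astype(np.float32))
    return np.round(c,1),np.round(s,1),round(a,1),len(p)
E
python3 - <<'E'
from h import *
def cb(b,o,s=3.3): return [int(o[0]+b[0]/s),int(o[1]+b[1]/s),int(o[0]+b[2]/s),int(o[1]+b[3]/s)]
T=(180,130);S=(210,140)
t,s=load('top'),load('side')
B={'roll':((290,230,375,320),(210,265,315,370),.034,.048),'stamp_knob':((385,185,420,220),(250,205,285,250),.03,.065),
'stamp_base':((385,200,420,250),(240,235,300,280),.007,.022),'marker':((390,335,525,425),(465,255,518,355),.009,.028),
'staple':((125,345,192,410),(130,480,220,540),.011,.022),'eraser':((205,292,260,325),(155,385,220,435),.009,.02),
'tape':((465,170,525,230),(305,175,375,225),.013,.026),'pen':((15,415,140,515),(140,560,215,594),.004,.018),
'case_rim':((205,390,415,560),(345,340,585,565),.041,.05),'tray':((480,205,640,370),(435,140,645,275),.019,.029),'lid':((180,330,370,450),(285,205,440,470),.06,.2)}
for k,(bt,bs,lo,hi) in B.items():
    for n,d,b,o in(('T',t,bt,T),('S',s,bs,S)):
        p=seg(d,cb(b,o),lo,hi)
        if len(p)>5: print(k,n,*rect(p),'zmed',np.median(p[:,2]).round(4))
# table z check
for d in(t,s):
    W=cloud(d);z=W[...,2][np.abs(W[...,2])<.008];print(np.percentile(z,[5,50,95]))
E
```

```text
roll T [655.7 -68.2] [65.  67.3] 61.9 244 zmed 0.04
roll S [651.6 -65.6] [68.1 66.9] 87.1 321 zmed 0.0389
stamp_knob T [ 686.6 -171.4] [11.1 17.2] 61.6 18 zmed 0.0512
stamp_knob S [ 681.4 -170. ] [15.8 13.5] 8.5 40 zmed 0.0452
stamp_base T [ 681.4 -174.9] [25.4 42.4] 69.0 40 zmed 0.0112
stamp_base S [ 688.2 -179.9] [51.  68.1] 16.3 108 zmed 0.0107
marker T [ 510.1 -129.7] [ 78.5 160.1] 3.0 240 zmed 0.0177
marker S [ 480.7 -134.4] [ 42.5 146.5] 11.6 252 zmed 0.0171
staple T [649.2 149.4] [53.3 35.3] 18.3 142 zmed 0.0153
staple S [645.9 151.1] [50.9 38. ] 20.2 281 zmed 0.0149
eraser T [680.2  45.7] [36.4 19.2] 59.9 47 zmed 0.0131
eraser S [677.6  45.7] [36.5 22.3] 58.4 85 zmed 0.0126
tape T [ 652.3 -274.9] [55.4 61.7] 52.3 116 zmed 0.0179
tape S [ 644.2 -276.4] [62.6 55.3] 89.1 126 zmed 0.0163
pen T [613.5 266.5] [125.5 112. ] 65.3 154 zmed 0.0067
pen S [616.2 209.3] [ 8.  22.8] 12.3 32 zmed 0.0082
case_rim T [473.9  60.5] [165.2 125.9] 80.5 228 zmed 0.0459
case_rim S [469.5  61.6] [167.7 124.6] 80.5 417 zmed 0.0443
tray T [ 519.3 -273.2] [166.8 195.8] 58.8 356 zmed 0.0228
tray S [ 462.  -289.7] [169.7 225.3] 8.5 1010 zmed 0.0227
lid T [541.3  49.8] [166.8  31.1] 80.7 791 zmed 0.1085
lid S [535.9  49.9] [172.4  30.9] 81.0 1574 zmed 0.1077
[-0.0051128   0.000334    0.00635323]
[-0.00307797 -0.00037414  0.00574974]
```

```bash
python3 - <<'E'
from h import *
t,s=load('top'),load('side')
def R(k,d,box,lo,hi,col=None):
    p=seg(d,box,lo,hi,col)
    if len(p)>8: print(k,*rect(p),'z',np.median(p[:,2]).round(4))
W=cloud(s)
# tray: wood colour
wood=((8,60,90),(22,200,255))
R('trayS',s,(340,180,406,225),.018,.03,wood)
pT=seg(t,(320,190,380,245),.018,.03,wood);print('trayT pts',len(pT),pT[:,:2].min(0),pT[:,:2].max(0))
# tray recess: grey floor blobs on side image
hsv=cv2.cvtColor(s['frame'],cv2.COLOR_BGR2HSV)
g=cv2.inRange(hsv,(0,0,40),(180,50,170));m=np.zeros_like(g);m[182:222,342:404]=g[182:222,342:404]
w=(cv2.inRange(hsv,*wood)>0);m[w]=0
n,l,st,ce=cv2.connectedComponentsWithStats(m)
for i in range(1,n):
    if st[i,4]>25:
        ys,xs=np.where(l==i);p=np.array([ray(s,x,y,.016) for x,y in zip(xs,ys)]);print('rec',st[i],*rect(p))
blk=((0,0,0),(180,255,75))
R('markT',t,(296,228,342,260),.008,.03,blk);R('markS',s,(350,218,368,248),.008,.03,blk)
R('markS all',s,(351,219,366,246),.011,.03)
R('stampbaseT',t,(296,190,307,206),.006,.02,blk);R('stampbaseS',s,(280,210,302,224),.006,.02,blk)
R('rimS',s,(314,243,386,312),.0405,.0455);R('rimT',t,(242,248,306,300),.0405,.0475)
E
```

```text
trayS [ 463.1 -296.8] [169.7 186.6] 8.5 1027 z 0.0227
trayT pts 252 [ 0.45831256 -0.37744649] [ 0.56244066 -0.19777098]
rec [365 182  17   4  27] [ 481.9 -417.4] [52.5 21.1] 11.0 27
rec [386 182  18   5  40] [ 413.8 -430.2] [23.9 57.3] 87.3 40
rec [345 189  24  24 339] [ 515.2 -300.6] [ 70.3 140.9] 11.4 339
rec [380 190  11   8  81] [ 435.8 -357.7] [30.9 46.4] 7.6 81
rec [373 203  26  12 233] [ 423.5 -267.9] [66.1 68.9] 53.7 233
markT [ 481.1 -122.3] [119.6  90.5] 55.5 179 z 0.0171
markS [ 478.5 -133.4] [ 22.  144.2] 3.0 156 z 0.0178
markS all [ 479.4 -134.1] [ 36.8 137.5] 10.3 192 z 0.0176
stampbaseT [ 683.4 -169.6] [24.4 41.5] 83.8 39 z 0.0107
stampbaseS [ 681.4 -170.9] [19.7 50.1] 67.3 64 z 0.0107
rimS [462.5  62.6] [167.8 110.4] 80.8 270 z 0.0431
rimT [473.9  60.5] [165.2 125.9] 80.5 154 z 0.0445
```

```bash
cat >> h.py <<'E'
def plan(x,y,z,yaw):
    o=observe();p=np.array(o['position']);w=o['orientation'][2]
    t=-(yaw-w);t=(t+180)%360-180;a=np.radians(yaw);d=np.array([x,y,z])-p
    print('turn %.1f then slide x %.4f y %.4f z %.4f'%(t,d[0]*np.cos(a)+d[1]*np.sin(a),d[0]*np.sin(a)-d[1]*np.cos(a),-d[2]),'| pos',p.round(4),'rpy',np.round(o['orientation'],1),'gap %.4f F %.1f t %.1f'%(o['finger_gap'],o['finger_force'],o['time']))
E
python3 -c "
from h import *
plan(.6475,.1502,.1,109)"; python3 -m inch '{"slide":[[0,0,0],[0,0,0],[0,0,0],[0,0,0],[0,0,0],[0,0,0],[0,0,0],[0,0,0],[0,0,0],[0,0,0],[0,0,0]],"turn":[-8,-8,-8,-8,-8,-8,-8,-8,-8,-8,-7.8]}' -0.3
```

```text
turn -87.8 then slide x 0.5054 y 0.6391 z 0.1305 | pos [ 0.2077 -0.5357  0.2305] rpy [-179.9   -0.    21.2] gap 0.0852 F 0.0 t 0.1
time: 1.2
position: [0.2077, -0.5359, 0.2308]
orientation: [180.0, -0.1, 109.3]
wrist_force: [-0.8, -0.2, 0.3]
finger_gap: 0.0554
finger_force: 0.0
```

```bash
python3 -m inch '{"slide":[[0.02,0.025,0],[0.02,0.025,0],[0.02,0.025,0],[0.02,0.025,0],[0.02,0.025,0],[0.02,0.025,0],[0.02,0.025,0],[0.02,0.025,0],[0.02,0.025,0],[0.02,0.025,0],[0.02,0.025,0],[0.02,0.025,0],[0.02,0.025,0],[0.02,0.025,0],[0.02,0.025,0],[0.02,0.025,0],[0.02,0.025,0],[0.02,0.025,0],[0.02,0.025,0],[0.02,0.025,0]],"turn":[0,0,0,0,0,0,0,0,0,0,0,0,0,0,0,0,0,0,0,0]}' -0.6; python3 -c "
from h import *
plan(.6475,.1502,.05,109)"
```

```text
time: 3.2
position: [0.5508, 0.006, 0.2308]
orientation: [-180.0, -0.0, 109.0]
wrist_force: [-0.2, 0.3, 0.9]
finger_gap: 0.0682
finger_force: 0.0
turn -0.0 then slide x 0.1048 y 0.1384 z 0.1808 | pos [0.5508 0.006  0.2308] rpy [-180.   -0.  109.] gap 0.0682 F 0.0 t 3.2
```

```bash
python3 -m inch '{"slide":[[0.021,0.028,0],[0.021,0.028,0],[0.021,0.028,0],[0.021,0.028,0],[0.021,0.026,0],[0,0,0.04],[0,0,0.04],[0,0,0.04],[0,0,0.03],[0,0,0.03],[0,0,0]],"turn":[0,0,0,0,0,0,0,0,0,0,0]}'; python3 - <<'E'
from h import *
plan(.6475,.1502,.006,109)
t=snap('top');s=snap('side')
for n,d in(('T',t),('S',s)):
    u,v=map(int,proj(d,[.6475,.15,.03]));c=d['frame'][v-40:v+40,u-50:u+50]
    cv2.imwrite(f'pics/a{n}.png',c)
a=np.hstack([cv2.resize(cv2.imread(f'pics/a{n}.png'),(400,320),interpolation=cv2.INTER_CUBIC) for n in 'TS'])
cv2.imwrite('pics/v1.png',cv2.convertScaleAbs(a,alpha=1.5))
wood=((8,60,90),(22,200,255))
for n,d in(('T',t),('S',s)):
    us=[proj(d,[x,y,.024]) for x in(.34,.59) for y in(-.43,-.16)];us=np.array(us)
    b=[*us.min(0).clip(0).astype(int),*us.max(0).astype(int)];p=seg(d,b,.021,.028,wood);print('tray',n,b,*rect(p))
E
```

```text
time: 4.3
position: [0.6425, 0.1484, 0.0457]
orientation: [-179.4, -0.1, 109.0]
wrist_force: [-0.0, 1.5, 0.7]
finger_gap: 0.0687
finger_force: 0.0
turn -0.0 then slide x 0.0000 y 0.0053 z 0.0397 | pos [0.6425 0.1484 0.0457] rpy [-1.794e+02 -1.000e-01  1.090e+02] gap 0.0687 F 0.0 t 4.3
tray T [np.int64(311), np.int64(181), np.int64(412), np.int64(272)] [ 466.8 -297.2] [169.8 181.6] 8.3 872
tray S [np.int64(321), np.int64(176), np.int64(417), np.int64(229)] [ 463.  -295.6] [169.7 186.7] 8.1 884
```

View pics/v1.png

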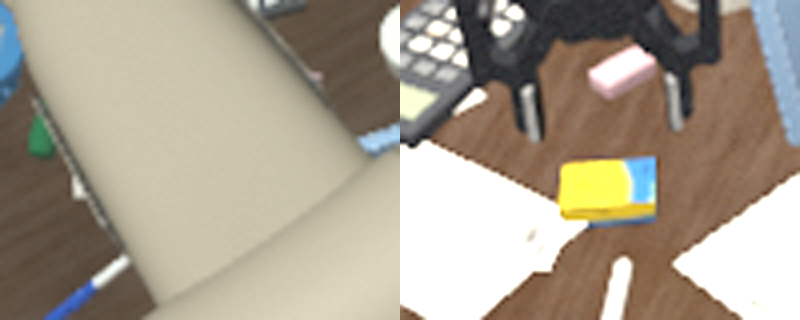

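```bash
python3 -m inch '{"slide":[[0,0.005,0.01],[0,0,0.01],[0,0,0.01],[0,0,0.007],[0,0,0.005],[0,0,0]],"turn":[0,0,0,0,0,0]}'; python3 -c "
from h import *
plan(.6475,.1502,.003,109)"
```

```text
time: 5.0
position: [0.6507, 0.1504, 0.0082]
orientation: [-179.9, -0.0, 109.0]
wrist_force: [-0.6, -0.7, 0.2]
finger_gap: 0.0683
finger_force: 0.0
turn -0.0 then slide x 0.0008 y -0.0031 z 0.0052 | pos [0.6507 0.1504 0.0082] rpy [-179.9   -0.   109. ] gap 0.0683 F 0.0 t 5.0
```

```bash
python3 -m inch '{"slide":[[0,-0.003,0.005],[0,0,0],[0,0,0]],"turn":[0,0,0]}'; python3 -m inch '{"slide":[[0,0,0],[0,0,0],[0,0,0],[0,0,0],[0,0,0],[0,0,0],[0,0,-0.01],[0,0,-0.02],[0,0,-0.03],[0,0,-0.04],[0,0,-0.04],[0,0,0]],"turn":[0,0,0,0,0,0,0,0,0,0,0,0]}' 1; python3 -c "
from h import *
a=np.radians(-9.3);R=np.array([[np.cos(a),-np.sin(a)],[np.sin(a),np.cos(a)]])
print(R@[-.001,-.057]+[.4683,.0616], R@[-.001,-.008]+[.4683,.0616])
plan(*(R@[-.001,-.057]+[.4683,.0616]),.14,80.7)"
```

```text
time: 5.3
position: [0.6486, 0.1495, 0.0044]
orientation: [180.0, 0.0, 109.0]
wrist_force: [0.6, 0.3, 0.6]
finger_gap: 0.0685
finger_force: 0.0
time: 6.5
position: [0.6522, 0.15, 0.1515]
orientation: [179.4, 0.1, 109.0]
wrist_force: [0.2, -0.5, 0.3]
finger_gap: 0.0502
finger_force: 62.3
[0.45810173 0.00551083] [0.46602031 0.05386676]
turn 28.3 then slide x -0.1740 y -0.1681 z 0.0115 | pos [0.6522 0.15   0.1515] rpy [1.794e+02 1.000e-01 1.090e+02] gap 0.0502 F 62.3 t 6.5
```

```bash
python3 -m inch '{"slide":[[0,0,-0.03],[0,0,-0.03],[0,0,0],[0,0,0],[-0.025,-0.024,0],[-0.025,-0.024,0],[-0.025,-0.024,0],[-0.025,-0.024,0],[-0.025,-0.024,0],[-0.025,-0.024,0],[-0.024,-0.024,0],[0,0,0],[0,0,0],[0,0,0]],"turn":[7,7,7,7.3,0,0,0,0,0,0,0,0,0,0]}'; python3 - <<'E'
from h import *
plan(.4581,.0055,.06,80.7)
s=snap('side');t=snap('top')
R=lambda k,d,b,lo,hi:print(k,*rect(seg(d,b,lo,hi)))
R('rimT',t,(242,248,306,300),.0405,.0475)
c=s['frame'][190:330,290:430];cv2.imwrite('pics/v2.png',cv2.convertScaleAbs(cv2.resize(c,(560,560),interpolation=cv2.INTER_CUBIC),alpha=1.4))
E
```

```text
time: 7.9
position: [0.4554, 0.0052, 0.2043]
orientation: [180.0, -0.0, 80.7]
wrist_force: [0.7, 0.1, -0.5]
finger_gap: 0.0502
finger_force: 62.4
turn -0.0 then slide x 0.0007 y 0.0026 z 0.1443 | pos [0.4554 0.0052 0.2043] rpy [180.   -0.   80.7] gap 0.0502 F 62.4 t 7.9
rimT [482.1 110.5] [ 63.8 125.5] 80.7 69
```

View pics/v2.png

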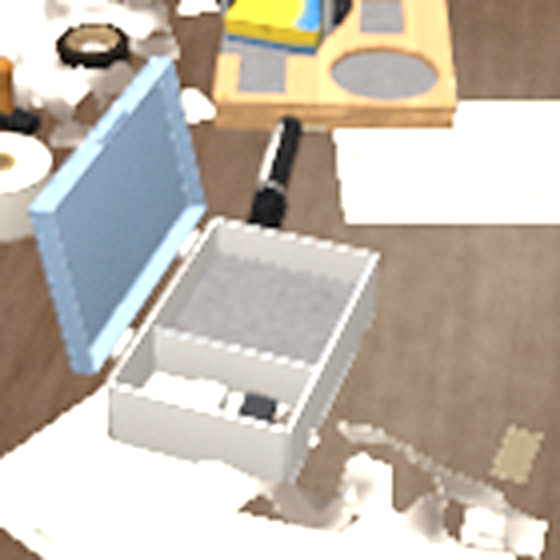

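```bash
python3 -m inch '{"slide":[[0,0.002,0.03],[0,0,0.04],[0,0,0.04],[0,0,0.02],[0,0,0.01],[0,0,0.01],[0,0,0.01],[0,0,0.01],[0,0,0.004],[0,0,0],[0,0,0]],"turn":[0,0,0,0,0,0,0,0,0,0,0]}'; python3 -c "
from h import *
plan(.4581,.0055,.0275,80.7)"
```

```text
time: 9.1
position: [0.457, 0.0046, 0.0306]
orientation: [180.0, 0.0, 80.7]
wrist_force: [-0.8, 0.3, 0.0]
finger_gap: 0.0497
finger_force: 62.4
turn -0.0 then slide x 0.0010 y 0.0009 z 0.0031 | pos [0.457  0.0046 0.0306] rpy [180.    0.   80.7] gap 0.0497 F 62.4 t 9.1
```

```bash
python3 -m inch '{"slide":[[0,0.001,0.002],[0,0,0.001],[0,0,0.001],[0,0,0]],"turn":[0,0,0,0]}'; python3 -m inch '{"slide":[[0,0,0],[0,0,0],[0,0,0],[0,0,-0.01],[0,0,-0.02],[0,0,-0.04],[0,0,-0.05],[0,0,-0.05],[0,0,0],[0,0,0],[0,0,0],[0,0,0]],"turn":[0,0,0,0,0,0,0,0,7,7,7.7,0]}' -0.4; python3 -c "
from h import *
plan(.679,.0457,.2,59)"
```

```text
time: 9.5
position: [0.4581, 0.0045, 0.0271]
orientation: [179.9, 0.0, 80.7]
wrist_force: [-1.5, -0.4, 6.3]
finger_gap: 0.05
finger_force: 63.1
time: 10.7
position: [0.4577, 0.0046, 0.197]
orientation: [180.0, -0.0, 59.0]
wrist_force: [-0.1, 0.0, 0.1]
finger_gap: 0.0594
finger_force: 0.0
turn -0.0 then slide x 0.1492 y 0.1685 z -0.0030 | pos [0.4577 0.0046 0.197 ] rpy [180.  -0.  59.] gap 0.0594 F 0.0 t 10.7
```

```bash
python3 -m inch '{"slide":[[0.02,0.024,0],[0.022,0.024,0],[0.022,0.024,0],[0.022,0.024,0],[0.022,0.024,0],[0.022,0.024,0],[0.019,0.024,0],[0,0,0.03],[0,0,0.04],[0,0,0.04],[0,0,0.03],[0,0,0.02],[0,0,0],[0,0,0],[0,0,0]],"turn":[0,0,0,0,0,0,0,0,0,0,0,0,0,0,0]}' 0.1; python3 - <<'E'
from h import *
plan(.679,.0457,.003,59)
s=snap('side');t=snap('top')
u,v=map(int,proj(s,[.679,.046,.02]));c=s['frame'][v-35:v+35,u-35:u+35]
# placed staple box
m=cv2.inRange(cv2.cvtColor(s['frame'],cv2.COLOR_BGR2HSV),(22,120,90),(34,255,255));
print('yellow px in case',cv2.boundingRect(m[240:320,310:390]))
p=seg(s,(315,240,390,310),.031,.0415);print(*rect(p))
d=s['frame'][230:320,310:400]
cv2.imwrite('pics/v3.png',cv2.convertScaleAbs(np.hstack([cv2.resize(c,(400,400)),cv2.resize(d,(400,400))]),alpha=1.4))
E
```

```text
time: 12.2
position: [0.6798, 0.0456, 0.0382]
orientation: [179.9, -0.1, 59.0]
wrist_force: [1.0, -0.2, -0.1]
finger_gap: 0.0384
finger_force: 0.0
turn 0.0 then slide x -0.0004 y -0.0007 z 0.0352 | pos [0.6798 0.0456 0.0382] rpy [ 1.799e+02 -1.000e-01  5.900e+01] gap 0.0384 F 0.0 t 12.2
yellow px in case (36, 11, 24, 15)
[459.8  63.2] [169.5 104.8] 80.9 787
```

View pics/v3.png

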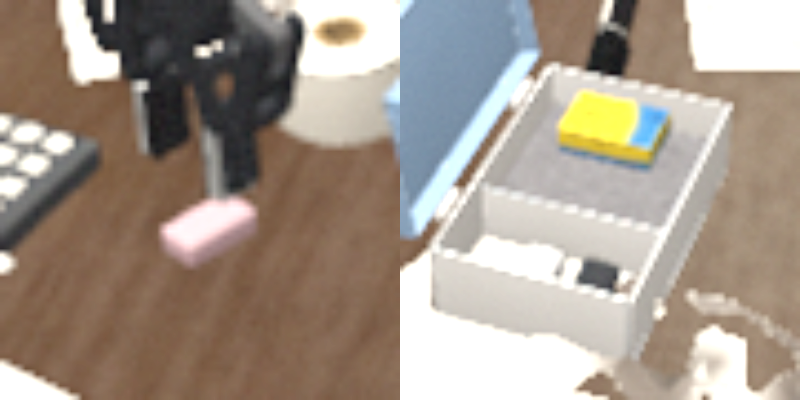

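The carton lies flat in the wide compartment, at right-half pixel (612,125). The fingers are aligned over the eraser at (210,230).

```bash
python3 -m inch '{"slide":[[0,-0.001,0.012],[0,0,0.012],[0,0,0.008],[0,0,0.003],[0,0,0],[0,0,0]],"turn":[0,0,0,0,0,0]}'; python3 -m inch '{"slide":[[0,0,0],[0,0,0],[0,0,0],[0,0,0],[0,0,-0.02],[0,0,-0.04],[0,0,-0.05],[0,0,-0.05],[0,0,-0.05],[0,0,0],[0,0,0],[0,0,0]],"turn":[0,0,0,0,0,0,0,0,-7,-7,-7.7,0]}' 1; python3 -c "
from h import *
plan(.466,.0539,.06,80.7)"
```

```text
time: 12.9
position: [0.6777, 0.0462, 0.0012]
orientation: [180.0, 0.0, 59.0]
wrist_force: [0.1, 0.7, -0.0]
finger_gap: 0.0389
finger_force: 0.0
time: 14.1
position: [0.6776, 0.0462, 0.2116]
orientation: [180.0, 0.0, 80.7]
wrist_force: [0.3, -0.7, 0.2]
finger_gap: 0.0198
finger_force: 59.6
turn 0.0 then slide x -0.0266 y -0.2100 z 0.1516 | pos [0.6776 0.0462 0.2116] rpy [180.    0.   80.7] gap 0.0198 F 59.6 t 14.1
```

```bash
python3 -m inch '{"slide":[[-0.0036,-0.03,0],[-0.004,-0.03,0],[-0.004,-0.03,0],[-0.004,-0.03,0],[-0.004,-0.03,0],[-0.004,-0.03,0],[-0.003,-0.03,0],[0,0,0.03],[0,0,0.04],[0,0,0.04],[0,0,0.04],[0,0,0.01],[0,0,0.01],[0,0,0.01],[0,0,0.005],[0,0,0],[0,0,0]],"turn":[0,0,0,0,0,0,0,0,0,0,0,0,0,0,0,0,0]}'; python3 -c "
from h import *
plan(.466,.0539,.0235,80.7)"
```

```text
time: 15.8
position: [0.4668, 0.0539, 0.027]
orientation: [179.9, -0.0, 80.7]
wrist_force: [-0.3, 0.3, 0.1]
finger_gap: 0.0197
finger_force: 59.6
turn -0.0 then slide x -0.0001 y -0.0008 z 0.0035 | pos [0.4668 0.0539 0.027 ] rpy [179.9  -0.   80.7] gap 0.0197 F 59.6 t 15.8
```

```bash
python3 -m inch '{"slide":[[0,0,0.002],[0,0,0.0015],[0,0,0.001],[0,0,0]],"turn":[0,0,0,0]}'; python3 -m inch '{"slide":[[0,0,0],[0,0,0],[0,0,0],[0,0,-0.01],[0,0,-0.03],[0,0,-0.04],[0,0,-0.05],[0,0,-0.05],[0,0,0]],"turn":[0,0,0,0,0,0,0,0,0]}' 0.1; python3 - <<'E'
from h import *
a=np.radians(-9.3);R=np.array([[np.cos(a),-np.sin(a)],[np.sin(a),np.cos(a)]])
plan(*(R@[.122,0]+[.4683,.0616]),.105,80.7)
s=snap('side')
d=s['frame'][230:320,310:400]
cv2.imwrite('pics/v4.png',cv2.convertScaleAbs(cv2.resize(d,(400,400)),alpha=1.4))
E
```

```text
time: 16.2
position: [0.4668, 0.0539, 0.0239]
orientation: [179.9, 0.0, 80.7]
wrist_force: [-5.1, -0.3, 18.3]
finger_gap: 0.0199
finger_force: 61.9
time: 17.1
position: [0.47, 0.0538, 0.2093]
orientation: [179.3, -0.1, 80.7]
wrist_force: [0.8, -0.1, -0.2]
finger_gap: 0.0387
finger_force: 0.0
turn -0.0 then slide x 0.0074 y 0.1191 z 0.1043 | pos [0.47   0.0538 0.2093] rpy [ 1.793e+02 -1.000e-01  8.070e+01] gap 0.0387 F 0.0 t 17.1
```

View pics/v4.png

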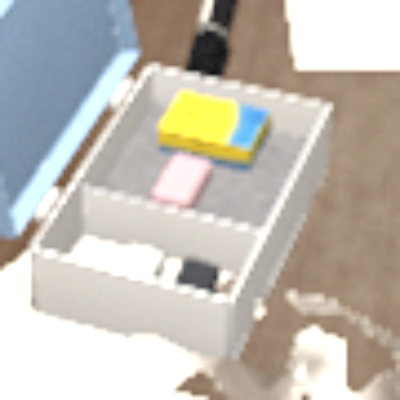

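Carton (215,125) and eraser (183,180) both lie flat inside the wide compartment. Now the lid.

```bash
python3 -m inch '{"slide":[[0.007,0.03,0],[0,0.03,0],[0,0.03,0],[0,0.03,0],[0,0,0],[0,0,0.03],[0,0,0.03],[0,0,0.03],[0,0,0.014],[0,0,0],[0,0,0]],"turn":[0,0,0,0,0,0,0,0,0,0,0]}' 1; python3 -m inch '{"slide":[[0,-0.015,0],[0,-0.015,0],[0,-0.015,0],[0,-0.015,0],[0,-0.015,0],[0,0,0]],"turn":[0,0,0,0,0,0]}'; python3 - <<'E'
from h import *
plan(.4683,.0616,.105,80.7)
s=snap('side','side_l');p=seg(s,(250,120,420,330),.06,.2)
hs=cv2.inRange(cv2.cvtColor(s['frame'],cv2.COLOR_BGR2HSV),(100,50,80),(115,200,255))>0
W=cloud(s);m=hs&(W[...,2]>.05)&(W[...,2]<.25)&(abs(W[...,0]-.5)<.15)&(abs(W[...,1]-.06)<.15)
q=W[m];a=np.radians(-9.3);x=(q[:,0]-.4683)*np.cos(a)+(q[:,1]-.0616)*np.sin(a)
for lo in np.arange(.05,.2,.02):
    k=(q[:,2]>lo)&(q[:,2]<lo+.02)
    if k.sum()>5: print(lo.round(2),k.sum(),np.percentile(x[k],[5,50,95]).round(3))
E
```

```text
time: 18.25
position: [0.5842, 0.0416, 0.0973]
orientation: [-179.8, 0.0, 80.7]
wrist_force: [0.5, 0.0, 0.9]
finger_gap: -0.0002
finger_force: 0.0
time: 18.85
position: [0.5099, 0.054, 0.0987]
orientation: [-180.0, 0.0, 80.7]
wrist_force: [-0.1, -0.0, 0.9]
finger_gap: 0.0001
finger_force: 0.0
turn 0.0 then slide x 0.0008 y -0.0423 z -0.0063 | pos [0.5099 0.054  0.0987] rpy [-180.     0.    80.7] gap 0.0001 F 0.0 t 18.9
0.05 47 [0.041 0.05  0.055]
0.07 76 [0.029 0.039 0.048]
0.09 81 [0.015 0.026 0.034]
0.11 89 [0.003 0.013 0.023]
0.13 329 [-0.01  -0.003  0.005]
0.17 13 [-0.021 -0.02  -0.011]
```

```bash
python3 -m inch '{"slide":[[0,-0.01,0.003],[0,-0.01,0.003],[0,-0.01,0.003],[0,-0.01,0.003],[0,-0.01,0.004],[0,-0.01,0.004],[0,-0.01,0.004],[0,-0.01,0.003],[0,0,0]],"turn":[0,0,0,0,0,0,0,0,0]}'; python3 -c "
from h import *
plan(.4683,.0616,.061,80.7)"
```

```text
time: 19.8
position: [0.4301, 0.0668, 0.07]
orientation: [-179.8, 0.0, 80.7]
wrist_force: [-0.5, 0.2, 0.6]
finger_gap: 0.0002
finger_force: 0.0
turn 0.0 then slide x 0.0010 y 0.0385 z 0.0090 | pos [0.4301 0.0668 0.07  ] rpy [-179.8    0.    80.7] gap 0.0002 F 0.0 t 19.8
```

```bash
python3 -m inch '{"slide":[[0,0,0.004],[0,0,0.003],[0,0,0.002],[0,0,0.001],[0,0,0]],"turn":[0,0,0,0,0]}'; python3 -m inch '{"slide":[[0,0,-0.03],[0,0,-0.05],[0,0,-0.05],[0,0,0]],"turn":[0,0,0,0]}' ; python3 - <<'E'
from h import *
s=snap('side','side_2');t=snap('top','top_2')
a=np.radians(-9.3)
for n,d in(('S',s),('T',t)):
    hs=cv2.inRange(cv2.cvtColor(d['frame'],cv2.COLOR_BGR2HSV),(100,50,80),(115,200,255))>0
    W=cloud(d);m=hs&(W[...,2]>.03)&(W[...,2]<.25)&(abs(W[...,0]-.5)<.15)&(abs(W[...,1]-.06)<.15)
    q=W[m]
    if len(q)<20: print(n,len(q));continue
    x=(q[:,0]-.4683)*np.cos(a)+(q[:,1]-.0616)*np.sin(a);y=-(q[:,0]-.4683)*np.sin(a)+(q[:,1]-.0616)*np.cos(a)
    k=(abs(x)<.04)&(abs(y)<.07);print(n,len(q),np.polyfit(x[k],q[k,2],1),np.median(q[k,2]))
plan(.6536,-.067,.1,80.7)
E
```

```text
time: 20.3
position: [0.4327, 0.0665, 0.0606]
orientation: [-180.0, 0.0, 80.7]
wrist_force: [0.1, -0.3, -0.7]
finger_gap: 0.0001
finger_force: 0.0
time: 20.7
position: [0.4368, 0.0664, 0.1974]
orientation: [179.3, -0.1, 80.7]
wrist_force: [1.6, -0.2, -0.6]
finger_gap: 0.0001
finger_force: 0.0
S 2200 [0.00027507 0.05910668] 0.05909388267200875
T 0
turn -0.0 then slide x -0.0962 y 0.2383 z 0.0923 | pos [0.434  0.0665 0.1923] rpy [179.8  -0.   80.7] gap 0.0002 F 0.0 t 20.8
```

View pics/side_2.png

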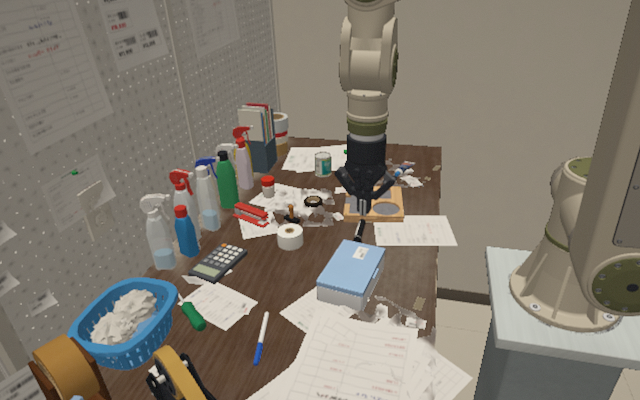

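The lid is shut: its top is level at z = 59 mm, centred near pixel (352,262). Next is the label roll.

```bash
python3 -m inch '{"slide":[[-0.012,0.03,0],[-0.012,0.03,0],[-0.012,0.03,0],[-0.012,0.03,0],[-0.012,0.03,0],[-0.012,0.03,0],[-0.012,0.03,0],[-0.012,0.028,0],[0,0,0.03],[0,0,0.03],[0,0,0.03],[0,0,0.01],[0,0,0],[0,0,0]],"turn":[0,0,0,0,0,0,0,0,0,0,0,0,0,0]}' -1; python3 - <<'E'
from h import *
plan(.6536,-.067,.005,80.7)
s=snap('side')
u,v=map(int,proj(s,[.653,-.067,.04]));c=s['frame'][v-40:v+40,u-50:u+50]
cv2.imwrite('pics/v5.png',cv2.convertScaleAbs(cv2.resize(c,(600,480),interpolation=cv2.INTER_CUBIC),alpha=1.4))
E
```

```text
time: 22.2
position: [0.6522, -0.0667, 0.0912]
orientation: [180.0, 0.0, 80.7]
wrist_force: [-0.3, -0.5, 0.7]
finger_gap: 0.0853
finger_force: 0.0
turn -0.0 then slide x -0.0000 y 0.0014 z 0.0862 | pos [ 0.6522 -0.0667  0.0912] rpy [180.    0.   80.7] gap 0.0853 F 0.0 t 22.2
```

View pics/v5.png

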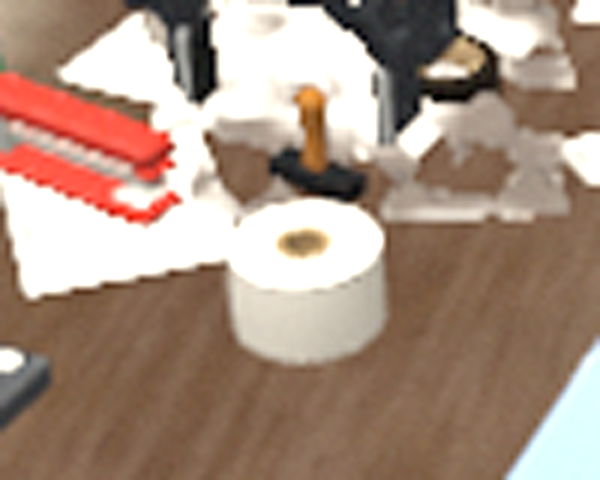

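Fingers straddle the roll (307,245), with the tips at (200,100) and (395,140). Lowering.

```bash
python3 -m inch '{"slide":[[0,0.001,0.02],[0,0,0.02],[0,0,0.02],[0,0,0.015],[0,0,0.01],[0,0,0],[0,0,0]],"turn":[0,0,0,0,0,0,0]}'; python3 -c "
from h import *
plan(.6536,-.067,.005,80.7)"
```

```text
time: 22.95
position: [0.6538, -0.0671, 0.007]
orientation: [179.9, 0.0, 80.7]
wrist_force: [-0.1, -0.8, -0.2]
finger_gap: 0.0858
finger_force: 0.0
turn -0.0 then slide x 0.0000 y -0.0002 z 0.0020 | pos [ 0.6538 -0.0671  0.007 ] rpy [179.9   0.   80.7] gap 0.0858 F 0.0 t 22.9
```

```bash
python3 -m inch '{"slide":[[0,0,0],[0,0,0],[0,0,0],[0,0,0],[0,0,-0.01],[0,0,-0.02],[0,0,-0.03],[0,0,-0.03],[0,0,0],[0,0,0]],"turn":[0,0,0,0,0,0,0,0,0,0]}' 1; python3 - <<'E'
from h import *
plan(.4231,-.2581,.1,80.7)
for n in('side','top'):
    s=snap(n);o=observe()['position']
    us=np.array([proj(s,[o[0]+i,o[1]+j,.11]) for i in(-.05,.05) for j in(-.05,.05)]);b=[*us.min(0).astype(int)-8,*us.max(0).astype(int)+20]
    p=seg(s,b,.06,.2,((0,0,150),(180,60,255)))
    if len(p)>20:
        print(n,len(p),np.percentile(p[:,2],[1,5,50,95,99]).round(4)); h=np.percentile(p[:,2],95);print(*rect(p[p[:,2]>h-.006]))
E
```

```text
time: 23.95
position: [0.6537, -0.067, 0.0972]
orientation: [179.9, 0.0, 80.7]
wrist_force: [0.3, 0.3, -1.5]
finger_gap: 0.066
finger_force: 66.7
turn -0.0 then slide x -0.2258 y -0.1966 z -0.0028 | pos [ 0.6537 -0.067   0.0972] rpy [179.9   0.   80.7] gap 0.0660 F 66.7 t 23.9
side 430 [0.0947 0.0987 0.1274 0.1387 0.1705]
[636.8 -61.8] [30.3 99.9] 79.1 25
```

```bash
python3 -m inch '{"slide":[[-0.022,-0.02,0],[-0.023,-0.02,0],[-0.023,-0.02,0],[-0.023,-0.02,0],[-0.023,-0.02,0],[-0.023,-0.02,0],[-0.023,-0.02,0],[-0.023,-0.02,0],[-0.022,-0.019,0],[-0.021,-0.018,0],[0,0,0.02],[0,0,0.02],[0,0,0],[0,0,0],[0,0,0]],"turn":[0,0,0,0,0,0,0,0,0,0,0,0,0,0,0]}'; python3 - <<'E'
from h import *
plan(.4231,-.2581,.0235,80.7)
s=snap('side');t=snap('top')
c=s['frame'][165:245,330:430]; c2=t['frame'][180:260,300:400]
cv2.imwrite('pics/v6.png',cv2.convertScaleAbs(np.hstack([cv2.resize(c,(400,320),interpolation=cv2.INTER_CUBIC),cv2.resize(c2,(400,320),interpolation=cv2.INTER_CUBIC)]),alpha=1.4))
W=cloud(s);m=(W[...,2]>.05)&(W[...,2]<.11)&(abs(W[...,0]-.423)<.05)&(abs(W[...,1]+.258)<.05)
m&=cv2.inRange(cv2.cvtColor(s['frame'],cv2.COLOR_BGR2HSV),(0,0,140),(180,60,255))>0
p=W[m];print(len(p),np.percentile(p[:,2],[1,50,99]).round(4),p[:,0].min(),p[:,0].max(),p[:,1].max())
E
```

```text
time: 25.55
position: [0.4224, -0.2581, 0.0562]
orientation: [180.0, 0.0, 80.7]
wrist_force: [-0.2, 0.3, 0.1]
finger_gap: 0.0657
finger_force: 66.8
turn 0.0 then slide x 0.0001 y 0.0007 z 0.0327 | pos [ 0.4224 -0.2581  0.0562] rpy [180.    0.   80.7] gap 0.0657 F 66.8 t 25.6
428 [0.0508 0.0829 0.09  ] 0.3894481436170832 0.45489867499446657 -0.21947161824989322
```

View pics/v6.png

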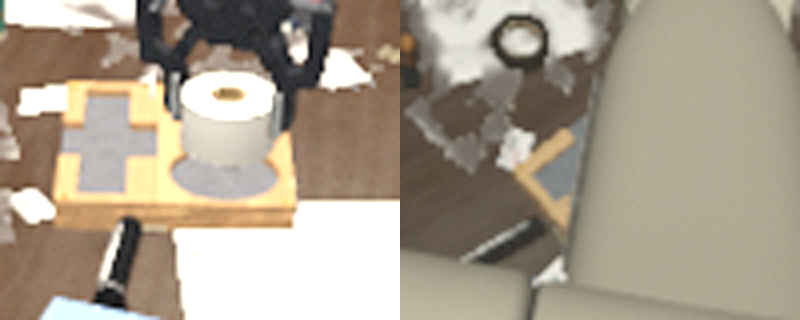

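```bash
python3 - <<'E'
from h import *
s=load('side')
W=cloud(s);m=(W[...,2]>.083)&(W[...,2]<.096)&(abs(W[...,0]-.423)<.05)&(abs(W[...,1]+.258)<.05)
m&=cv2.inRange(cv2.cvtColor(s['frame'],cv2.COLOR_BGR2HSV),(0,0,140),(180,60,255))>0
p=W[m];print(*rect(p),np.median(p[:,2]));q=(p[:,:2]*1000).astype(np.float32);print(cv2.minEnclosingCircle(q))
wood=((8,60,90),(22,200,255))
p=seg(s,(330,175,417,229),.021,.028,wood);print(*rect(p))
E
```

```text
[ 422.6 -254.9] [67.2 63.3] 89.6 213 0.08752286434067176
((419.6553955078125, -256.033447265625), 35.899131774902344)
[ 462.9 -295.4] [169.7 187.8] 8.2 564
```

```bash
python3 -m inch '{"slide":[[-0.001,0,0.008],[0,0,0.008],[0,0,0.007],[0,0,0.004],[0,0,0.003],[0,0,0],[0,0,0]],"turn":[0,0,0,0,0,0,0]}'
```

```text
time: 26.35
position: [0.4219, -0.2591, 0.0258]
orientation: [-180.0, 0.0, 80.7]
wrist_force: [0.6, -0.2, -0.2]
finger_gap: 0.0661
finger_force: 66.8
```

```bash
python3 -m inch '{"slide":[[0,0,0.001],[0,0,0.001],[0,0,0.001],[0,0,0]],"turn":[0,0,0,0]}'; python3 -m inch '{"slide":[[0,0,0],[0,0,0],[0,0,0],[0,0,0],[0,0,-0.02],[0,0,-0.03],[0,0,-0.04],[0,0,-0.04],[0,0,0]],"turn":[0,0,0,0,0,0,0,0,0]}' -1; python3 - <<'E'
from h import *
plan(.480,-.1342,.1,93)
s=snap('side')
W=cloud(s);m=(W[...,2]>.045)&(W[...,2]<.065)&(abs(W[...,0]-.423)<.05)&(abs(W[...,1]+.258)<.05)
m&=cv2.inRange(cv2.cvtColor(s['frame'],cv2.COLOR_BGR2HSV),(0,0,140),(180,60,255))>0
p=W[m];print(*rect(p),np.median(p[:,2]),cv2.minEnclosingCircle((p[:,:2]*1000).astype(np.float32)))
blk=((0,0,0),(180,255,75))
p=seg(s,(330,200,380,250),.008,.03,blk);k=(p[:,0]>.45)&(p[:,0]<.52)&(p[:,1]<-.04)&(p[:,1]>-.22);print(*rect(p[k]),np.cov(p[k][:,:2].T))
E
```

```text
time: 26.75
position: [0.422, -0.2592, 0.0237]
orientation: [180.0, 0.0, 80.7]
wrist_force: [-2.1, 1.5, 7.0]
finger_gap: 0.0658
finger_force: 67.5
time: 27.65
position: [0.4246, -0.2614, 0.1582]
orientation: [179.5, 0.3, 80.7]
wrist_force: [0.2, 0.1, 0.4]
finger_gap: 0.0854
finger_force: 0.0
turn -12.3 then slide x 0.1241 y 0.0620 z 0.0582 | pos [ 0.4246 -0.2614  0.1582] rpy [179.5   0.3  80.7] gap 0.0854 F 0.0 t 27.6
[ 419.7 -257.1] [65.8 67.1] 68.3 264 0.05452684553388543 ((419.4596252441406, -256.9727783203125), 35.91521072387695)
[ 478.7 -142.5] [ 21.8 117.8] 2.8 111 [[ 1.98591088e-05 -7.15150093e-06]
 [-7.15150093e-06  1.08013662e-03]]
```

```bash
python3 -m inch '{"slide":[[0,0,0],[0,0,0],[0.025,0.012,0],[0.025,0.012,0],[0.025,0.013,0],[0.025,0.013,0],[0.024,0.012,0],[0,0,0.03],[0,0,0.03],[0,0,0.03],[0,0,0.02],[0,0,0],[0,0,0]],"turn":[-6,-6,0,0,0,0,0,0,0,0,0,0,0]}' 0.05; python3 - <<'E'
from h import *
plan(.4802,-.1342,.004,93)
s=snap('side')
c=s['frame'][195:255,320:395]
cv2.imwrite('pics/v7.png',cv2.convertScaleAbs(cv2.resize(c,(600,480),interpolation=cv2.INTER_CUBIC),alpha=1.6))
E
```

```text
time: 29.0
position: [0.4771, -0.1319, 0.0421]
orientation: [-179.9, -0.1, 92.7]
wrist_force: [1.1, -0.5, 0.5]
finger_gap: 0.0407
finger_force: 0.0
turn -0.3 then slide x -0.0025 y 0.0030 z 0.0381 | pos [ 0.4771 -0.1319  0.0421] rpy [-1.799e+02 -1.000e-01  9.270e+01] gap 0.0407 F 0.0 t 29.0
```

View pics/v7.png

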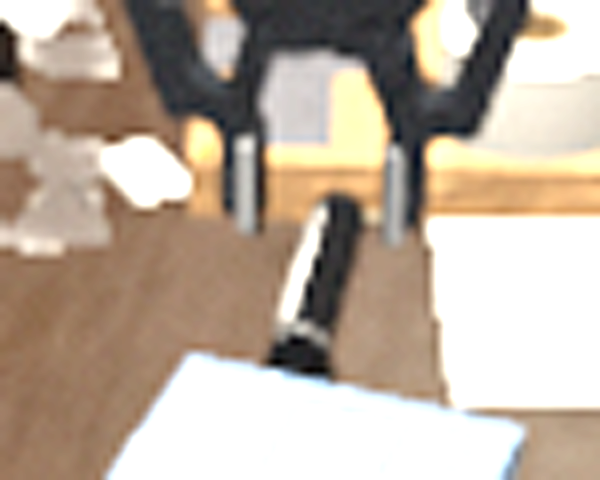

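The marker runs from (340,200) to (295,370); the fingertips at (247,230) and (395,240) straddle it.

```bash
python3 -m inch '{"slide":[[-0.002,0.002,0.012],[0,0,0.012],[0,0,0.008],[0,0,0.005],[0,0,0],[0,0,0]],"turn":[0,0,0,0,0,0]}'; python3 -m inch '{"slide":[[0,0,0],[0,0,0],[0,0,0],[0,0,0],[0,0,-0.01],[0,0,-0.03],[0,0,-0.03],[0,0,-0.03],[0,0,0],[0,0,0]],"turn":[0,0,0,0,0,0,0,0,0,0]}' 1; python3 - <<'E'
from h import *
a=np.radians(8.2);R=np.array([[np.cos(a),-np.sin(a)],[np.sin(a),np.cos(a)]])
c=np.array([.465,-.2965]);print(R@[.052,0]+c,R@[-.036,-.044]+c)
plan(*(R@[.052,0]+c),.08,98.2)
s=snap('side');o=observe()['position']
W=cloud(s);m=(W[...,2]>o[2]-.01)&(W[...,2]<o[2]+.03)&(abs(W[...,0]-o[0])<.03)&(abs(W[...,1]-o[1])<.11)&(cv2.inRange(s['frame'],(0,0,0),(255,255,255))>0)
p=W[m];print('held y range',np.percentile(p[:,1],[0,1,99,100]).round(4),len(p))
cv2.imwrite('pics/v8.png',cv2.convertScaleAbs(cv2.resize(s['frame'][165:255,320:420],(600,540),interpolation=cv2.INTER_CUBIC),alpha=1.4))
E
```

```text
time: 29.65
position: [0.48, -0.1341, 0.0057]
orientation: [-180.0, -0.0, 92.7]
wrist_force: [0.6, -0.0, -0.2]
finger_gap: 0.0409
finger_force: 0.0
time: 30.65
position: [0.4805, -0.1343, 0.1067]
orientation: [179.9, 0.1, 92.7]
wrist_force: [-0.1, 0.5, -0.9]
finger_gap: 0.0185
finger_force: 58.7
[ 0.51646836 -0.2890833 ] [ 0.43564373 -0.3451848 ]
turn -5.5 then slide x -0.1583 y 0.0136 z 0.0267 | pos [ 0.4805 -0.1343  0.1067] rpy [1.799e+02 1.000e-01 9.270e+01] gap 0.0185 F 58.7 t 30.6
held y range [-0.1939 -0.1883 -0.0491 -0.0476] 343
```

View pics/v8.png

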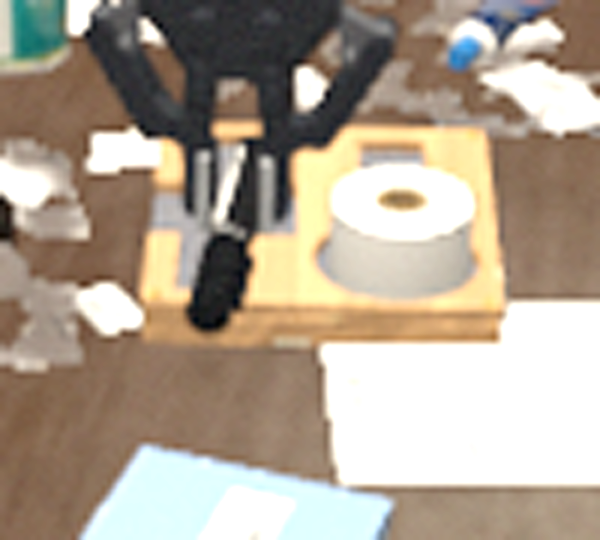

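```bash
python3 - <<'E'
from h import *
s=load('side');t=load('top')
f=lambda u,v:(320+u/6,165+v/6)
print(ray(s,*f(208,328),.104),ray(s,*f(243,143),.121))
W=cloud(s);m=(W[...,2]>.098)&(W[...,2]<.128)&(abs(W[...,0]-.48)<.02)&(abs(W[...,1]+.134)<.11)
m[:,:int(320+212/6)-6]&=True
v,u=np.where(m);p=W[m]
for y in np.arange(-.2,-.04,.01):
    k=(p[:,1]>y)&(p[:,1]<y+.01)
    if k.sum(): print(y.round(2),k.sum(),p[k].mean(0).round(3),(u[k].mean()-320)*6//1,(v[k].mean()-165)*6//1)
# lying marker from the first top picture
img=cv2.imread('pics/top0.png');g=cv2.cvtColor(img,cv2.COLOR_BGR2GRAY)
for U,V in((400,412),(516,348)):print('top ends',ray(t,180+U/3.3,130+V/3.3,.010))
E
```

```text
[ 0.47573949 -0.05218597  0.104     ] [ 0.48375301 -0.18026469  0.121     ]
-0.2 1 [ 0.479 -0.194  0.117] 258.0 138.0
-0.19 6 [ 0.484 -0.187  0.117] 246.0 143.0
-0.18 11 [ 0.481 -0.175  0.118] 246.0 153.0
-0.17 7 [ 0.481 -0.166  0.118] 243.0 164.0
-0.16 11 [ 0.481 -0.155  0.118] 240.0 176.0
-0.15 10 [ 0.478 -0.145  0.117] 241.0 189.0
-0.14 14 [ 0.481 -0.136  0.118] 230.0 196.0
-0.13 69 [ 0.479 -0.124  0.118] 231.0 210.0
-0.12 23 [ 0.478 -0.115  0.118] 230.0 222.0
-0.11 10 [ 0.476 -0.103  0.117] 228.0 237.0
-0.1 22 [ 0.473 -0.095  0.116] 232.0 250.0
-0.09 15 [ 0.475 -0.085  0.117] 223.0 260.0
-0.08 19 [ 0.473 -0.076  0.116] 224.0 272.0
-0.07 23 [ 0.473 -0.065  0.117] 219.0 285.0
-0.06 47 [ 0.475 -0.054  0.113] 210.0 308.0
-0.05 9 [ 0.475 -0.049  0.11 ] 208.0 320.0
top ends [ 0.48199106 -0.0554801   0.01      ]
top ends [ 0.48004868 -0.1998803   0.01      ]
```

```bash
python3 -c "
from h import *
plan(.5179,-.2990,.05,98.2)"; python3 -m inch '{"slide":[[0,0,0],[-0.024,0.002,0],[-0.024,0.002,0],[-0.024,0.002,0],[-0.024,0.002,0],[-0.024,0.002,0],[-0.024,0.002,0],[-0.024,0.002,0],[0,0,0.02],[0,0,0.02],[0,0,0.01],[0,0,0],[0,0,0]],"turn":[-5.5,0,0,0,0,0,0,0,0,0,0,0,0]}'; python3 - <<'E'
from h import *
plan(.5179,-.2990,.0217,98.2)
s=snap('side')
cv2.imwrite('pics/v9.png',cv2.convertScaleAbs(cv2.resize(s['frame'][165:240,325:425],(640,480),interpolation=cv2.INTER_CUBIC),alpha=1.4))
E
```

```text
turn -5.5 then slide x -0.1688 y 0.0143 z 0.0556 | pos [ 0.4796 -0.134   0.1056] rpy [-180.    -0.    92.7] gap 0.0191 F 58.7 t 30.7
time: 32.0
position: [0.5176, -0.298, 0.0555]
orientation: [-180.0, -0.0, 98.2]
wrist_force: [0.1, -0.2, 0.1]
finger_gap: 0.0189
finger_force: 58.7
turn 0.0 then slide x -0.0010 y 0.0002 z 0.0338 | pos [ 0.5176 -0.298   0.0555] rpy [-180.    -0.    98.2] gap 0.0189 F 58.7 t 32.0
```

View pics/v9.png

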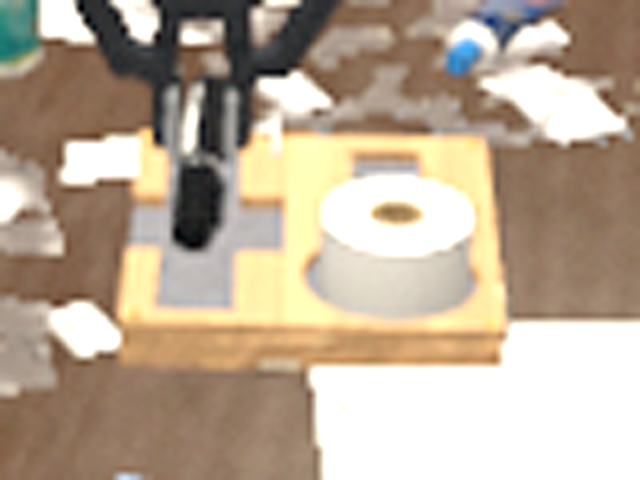

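The marker hangs over the long recess, its near end at (195,240) and the recess end at (195,305). That was the 14th picture, so checks from here are numeric.

```bash
cat >> h.py <<'E'
def tray(W,c):
    a=np.radians(8.2);x=W[...,0]-c[0];y=W[...,1]-c[1]
    return x*np.cos(a)+y*np.sin(a),-x*np.sin(a)+y*np.cos(a)
CS=(.463,-.2957);CT=(.4667,-.2972)
E
python3 - <<'E'
from h import *
s=load('side');W=cloud(s);X,Y=tray(W,CS)
m=(abs(X-.05)<.03)&(abs(Y)<.1)&(W[...,2]>.045)&(W[...,2]<.085)
for y in np.arange(-.09,.09,.01):
    k=m&(Y>y)&(Y<y+.01)
    if k.sum(): print(y.round(2),k.sum(),X[k].mean().round(4),np.percentile(W[k][:,2],[5,50,95]).round(3),Y[k].max().round(4))
E
```

```text
-0.08 1 0.046 [0.065 0.065 0.065] -0.0709
-0.07 5 0.0545 [0.063 0.065 0.066] -0.0601
-0.06 9 0.0509 [0.065 0.067 0.068] -0.0502
-0.05 8 0.0512 [0.063 0.066 0.069] -0.0401
-0.04 8 0.0516 [0.063 0.067 0.068] -0.0305
-0.03 9 0.0529 [0.062 0.067 0.069] -0.0203
-0.02 10 0.0508 [0.063 0.067 0.068] -0.0107
-0.01 59 0.0493 [0.059 0.07  0.083] -0.0
-0.0 36 0.0554 [0.06  0.069 0.081] 0.0093
0.01 13 0.0512 [0.062 0.067 0.069] 0.0189
0.02 11 0.0503 [0.061 0.067 0.069] 0.03
0.03 12 0.0496 [0.06  0.065 0.069] 0.0398
0.04 12 0.0488 [0.062 0.067 0.07 ] 0.0499
0.05 15 0.0521 [0.061 0.066 0.069] 0.0597
0.06 20 0.0509 [0.057 0.065 0.069] 0.07
0.07 28 0.053 [0.051 0.06  0.067] 0.0768
```

```bash
python3 -m inch '{"slide":[[-0.002,0,0.01],[0,0,0.008],[0,0,0.006],[0,0,0.004],[0,0,0.003],[0,0,0],[0,0,0]],"turn":[0,0,0,0,0,0,0]}';python3 -m inch '{"slide":[[0,0,0.001],[0,0,0.001],[0,0,0.0005],[0,0,0]],"turn":[0,0,0,0]}'
```

```text
time: 32.75
position: [0.5182, -0.3005, 0.0249]
orientation: [180.0, 0.0, 98.2]
wrist_force: [0.7, 0.7, -0.4]
finger_gap: 0.0185
finger_force: 58.7
time: 33.15
position: [0.5182, -0.3005, 0.0225]
orientation: [180.0, 0.0, 98.2]
wrist_force: [-0.0, -0.2, 0.4]
finger_gap: 0.0191
finger_force: 58.9
```

```bash
python3 -m inch '{"slide":[[0,0,0.001],[0,0,0]],"turn":[0,0]}'; python3 -m inch '{"slide":[[0,0,0],[0,0,0],[0,0,0],[0,0,-0.01],[0,0,-0.02],[0,0,-0.04],[0,0,-0.04],[0,0,-0.04],[0,0,0]],"turn":[0,0,0,0,0,0,0,0,0]}' 0.1; python3 - <<'E'
from h import *
plan(.683,-.171,.15,157)
s=snap('side')
W=cloud(s);X,Y=tray(W,CS)
m=(abs(X-.052)<.017)&(abs(Y)<.085)&(W[...,2]>.0275)&(W[...,2]<.05);p=np.c_[X[m],Y[m],W[m][:,2]];print(*rect(p),p[:,2].max(),np.median(p[:,2]))
E
```

```text
time: 33.35
position: [0.5182, -0.3005, 0.0225]
orientation: [180.0, 0.0, 98.2]
wrist_force: [-1.9, 1.1, 7.3]
finger_gap: 0.0193
finger_force: 59.8
time: 34.25
position: [0.5211, -0.3026, 0.1786]
orientation: [179.5, 0.5, 98.2]
wrist_force: [1.1, -0.7, 0.1]
finger_gap: 0.0384
finger_force: 0.0
turn -58.8 then slide x -0.0976 y 0.1844 z 0.0286 | pos [ 0.5211 -0.3026  0.1786] rpy [179.5   0.5  98.2] gap 0.0384 F 0.0 t 34.2
[52.4  0.2] [ 20.8 145.7] 0.1 158 0.03757332561006306 0.03321566351626701
```

```bash
python3 - <<'E'
from h import *
for n,f in(('top','top0'),('side','side0')):
    d=load(n);img=cv2.imread(f'pics/{f}.png');d['frame']=img
    W=None
    u,v=map(int,proj(d,[.683,-.1705,.01]))
    g=img[v-16:v+16,u-18:u+18].max(2);m=(g<62).astype(np.uint8)
    nn,l,st,ce=cv2.connectedComponentsWithStats(m)
    i=1+np.argmin([np.hypot(*(ce[k]-[18,16]))-st[k,4]/10 for k in range(1,nn)])
    ys,xs=np.where(l==i);p=np.array([ray(d,x+u-18,y+v-16,.010) for x,y in zip(xs,ys)])
    w,V=np.linalg.eigh(np.cov(p[:,:2].T));print(n,len(p),*rect(p),'pca',np.degrees(np.arctan2(V[1,1],V[0,1])).round(1),np.sqrt(w*12).round(4),p.mean(0))
s=snap('side');W=cloud(s)
for lo,hi in((.02,.035),(.035,.05),(.05,.062)):
    m=(W[...,2]>lo)&(W[...,2]<hi)&(abs(W[...,0]-.683)<.03)&(abs(W[...,1]+.171)<.03);p=W[m]
    if len(p)>3:print(lo,*rect(p),p.mean(0).round(4))
m=(W[...,2]>.005)&(W[...,2]<.018)&(abs(W[...,0]-.683)<.04)&(abs(W[...,1]+.171)<.04)&(s['frame'].max(2)<62);p=W[m];w,V=np.linalg.eigh(np.cov(p[:,:2].T));print(*rect(p),np.degrees(np.arctan2(V[1,1],V[0,1])))
E
```

```text
top 68 [ 681.8 -173. ] [26.3 61.1] 73.0 68 pca 167.6 [0.0244 0.0572] [ 0.67729153 -0.16988696  0.01      ]
side 75 [ 679.8 -167.2] [26.  56.6] 61.5 75 pca 156.5 [0.0237 0.0552] [ 0.67880896 -0.16511036  0.01      ]
0.02 [ 680.8 -167.9] [11.2  8.7] 15.0 19 [ 0.6804 -0.1691  0.028 ]
0.035 [ 682.5 -168.4] [ 6.9 17.3] 79.4 23 [ 0.6801 -0.1679  0.0438]
0.05 [ 679.9 -170. ] [11.2 13. ] 18.3 10 [ 0.6804 -0.1699  0.0517]
[ 682.4 -171. ] [17.7 50.4] 65.4 62 159.38265301966726
```

```bash
python3 - <<'E'
from h import *
s=load('side');print('bottle',ray(s,268,197,0));W=cloud(s)
m=(W[...,2]>.06)&(abs(W[...,0]-.68)<.12)&(abs(W[...,1]+.171)<.1)&(W[...,2]<.3);m[:,320:]=0
p=W[m];print(len(p),p[:,0].min() if len(p) else '',np.c_[p][::max(1,len(p)//12)].round(3))
plan(.6835,-.1712,.1,158)
E
python3 -m inch '{"slide":[[0,0,0],[0,0,0],[0,0,0],[0,0,0],[0,0,0],[0,0,0],[0,0,0],[0,0,0],[0,0,0]],"turn":[-7.5,-7.5,-7.5,-7.5,-7.5,-7.5,-7.5,-7.3,0]}' 0.1; python3 -c "
from h import *
plan(.6835,-.1712,.1,158)"
```

```text
bottle [ 0.79931565 -0.29215114  0.        ]
0  []
turn -59.8 then slide x -0.1040 y 0.1820 z 0.0732 | pos [ 0.5189 -0.301   0.1732] rpy [179.9   0.2  98.2] gap 0.0383 F 0.0 t 34.4
time: 35.25
position: [0.5172, -0.2997, 0.1695]
orientation: [180.0, -0.2, 158.0]
wrist_force: [1.0, -0.0, -0.2]
finger_gap: 0.0385
finger_force: 0.0
turn 0.0 then slide x -0.1061 y 0.1815 z 0.0695 | pos [ 0.5172 -0.2997  0.1695] rpy [180.   -0.2 158. ] gap 0.0385 F 0.0 t 35.2
```

```bash
python3 -m inch '{"slide":[[-0.015,0.026,0],[-0.015,0.026,0],[-0.015,0.026,0],[-0.015,0.026,0],[-0.015,0.026,0],[-0.015,0.026,0],[-0.016,0.0255,0],[0,0,0.03],[0,0,0.03],[0,0,0.02],[0,0,0],[0,0,0],[0,0,0]],"turn":[0,0,0,0,0,0,0,0,0,0,0,0,0]}'; python3 - <<'E'
from h import *
plan(.6835,-.1712,.018,158)
# finger pads and knob in the side depth, tool frame
s=snap('side');W=cloud(s);o=observe();p0=o['position'];a=np.radians(158)
x=W[...,0]-p0[0];y=W[...,1]-p0[1];tx=x*np.cos(a)+y*np.sin(a);ty=x*np.sin(a)-y*np.cos(a)
for lo,hi in((.02,.035),(.035,.05),(.05,.06),(.075,.085),(.085,.095),(.095,.105)):
    m=(W[...,2]>lo)&(W[...,2]<hi)&(abs(tx)<.03)&(abs(ty)<.045)
    if m.sum()>2:print(lo,m.sum(),'tx',np.percentile(tx[m],[0,50,100]).round(3),'ty',np.sort(ty[m])[::max(1,m.sum()//10)].round(3))
E
```

```text
time: 36.55
position: [0.6852, -0.1723, 0.0927]
orientation: [-180.0, 0.1, 157.9]
wrist_force: [-0.8, 0.5, -0.3]
finger_gap: 0.0381
finger_force: 0.0
turn -0.1 then slide x 0.0020 y 0.0004 z 0.0747 | pos [ 0.6852 -0.1723  0.0927] rpy [-1.800e+02  1.000e-01  1.579e+02] gap 0.0381 F 0.0 t 36.5
0.02 17 tx [0.    0.007 0.011] ty [-0.002 -0.002 -0.001 -0.001 -0.001 -0.     0.001  0.001  0.001  0.001
  0.002  0.004  0.004  0.004  0.004  0.005  0.006]
0.035 26 tx [-0.004  0.006  0.013] ty [-0.002 -0.001 -0.001  0.     0.001  0.001  0.002  0.003  0.003  0.004
  0.004  0.005  0.005]
0.05 8 tx [0.002 0.007 0.012] ty [-0.002 -0.002 -0.002 -0.001 -0.001  0.     0.001  0.003]
0.085 7 tx [-0.005  0.005  0.009] ty [-0.022 -0.022 -0.021  0.021  0.024  0.025  0.025]
0.095 38 tx [-0.008  0.009  0.016] ty [-0.032 -0.022 -0.021 -0.02  -0.02  -0.019 -0.018 -0.018  0.02   0.024
  0.026  0.029  0.033]
```

```bash
python3 -m inch '{"slide":[[0.002,0,0.02],[0,0,0.02],[0,0,0.015],[0,0,0.01],[0,0,0.008],[0,0,0],[0,0,0]],"turn":[0,0,0,0,0,0,0]}';python3 -m inch '{"slide":[[0,0,0],[0,0,0],[0,0,0],[0,0,0],[0,0,0],[0,0,0]],"turn":[0,0,0,0,0,0]}' 1
```

```text
time: 37.3
position: [0.6829, -0.1713, 0.0188]
orientation: [-180.0, 0.0, 158.0]
wrist_force: [-0.0, 0.1, 0.2]
finger_gap: 0.0382
finger_force: 0.0
time: 37.9
position: [0.6831, -0.1715, 0.0192]
orientation: [-180.0, 0.1, 158.0]
wrist_force: [-0.8, -0.2, 5.2]
finger_gap: 0.0126
finger_force: 58.7
```

```bash
python3 -m inch '{"slide":[[0,0,-0.01],[0,0,-0.03],[0,0,-0.03],[0,0,-0.03],[0,0,0],[0,0,0],[0,0,0],[0,0,0],[0,0,0]],"turn":[0,0,0,0,8,8,8,8,8]}'; python3 -m inch '{"slide":[[0,0,0],[0,0,0],[0,0,0],[0,0,0]],"turn":[8,8,3.8,0]}'; python3 -c "
from h import *
plan(.4356,-.3452,.07,98.2)"
```

```text
time: 38.8
position: [0.6821, -0.1708, 0.1181]
orientation: [-180.0, -0.1, 117.7]
wrist_force: [0.1, -0.1, -0.9]
finger_gap: 0.0125
finger_force: 58.4
time: 39.2
position: [0.6822, -0.1709, 0.1181]
orientation: [-179.9, -0.0, 98.2]
wrist_force: [0.0, 0.2, 0.5]
finger_gap: 0.0125
finger_force: 58.4
turn -0.0 then slide x -0.1374 y -0.2689 z 0.0481 | pos [ 0.6822 -0.1709  0.1181] rpy [-179.9   -0.    98.2] gap 0.0125 F 58.4 t 39.2
```

```bash
python3 -m inch '{"slide":[[-0.0137,-0.0269,0],[-0.0137,-0.0269,0],[-0.0137,-0.0269,0],[-0.0137,-0.0269,0],[-0.0137,-0.0269,0],[-0.0137,-0.0269,0],[-0.0137,-0.0269,0],[-0.0137,-0.0269,0],[-0.0137,-0.0269,0],[-0.0137,-0.0269,0],[0,0,0],[0,0,0],[0,0,0]],"turn":[0,0,0,0,0,0,0,0,0,0,0,0,0]}'; python3 - <<'E'
from h import *
plan(.4356,-.3452,.035,98.2)
for n,c in(('side',CS),('top',CT)):
    s=snap(n);W=cloud(s);X,Y=tray(W,c);z0=observe()['position'][2]-.019
    m=(W[...,2]>z0-.004)&(W[...,2]<z0+.014)&(abs(X+.036)<.03)&(abs(Y+.044)<.04)&(s['frame'].max(2)<80)
    if m.sum()>8:
        p=np.c_[X[m],Y[m]];w,V=np.linalg.eigh(np.cov(p.T));print(n,m.sum(),*rect(p),'axis',np.degrees(np.arctan2(V[1,1],V[0,1])).round(1),W[m][:,2].min()-z0,W[m][:,2].max()-z0)
E
```

```text
time: 40.5
position: [0.4364, -0.3447, 0.1184]
orientation: [180.0, -0.0, 98.3]
wrist_force: [0.2, -0.2, -0.3]
finger_gap: 0.0123
finger_force: 58.6
turn 0.1 then slide x -0.0004 y -0.0008 z 0.0834 | pos [ 0.4364 -0.3447  0.1184] rpy [180.   -0.   98.3] gap 0.0123 F 58.6 t 40.5
side 39 [-35.8 -34.2] [33.3 14.9] 89.1 39 axis 93.3 0.0006298932567462001 0.013458102669700281
```

```bash
python3 -m inch '{"slide":[[-0.001,0,0.02],[0,0,0.02],[0,0,0.02],[0,0,0.01],[0,0,0.006],[0,0,0.004],[0,0,0],[0,0,0]],"turn":[0,0,0,0,0,0,0,0]}';python3 -m inch '{"slide":[[0,0,0.001],[0,0,0.001],[0,0,0.001],[0,0,0]],"turn":[0,0,0,0]}'
```

```text
time: 41.4
position: [0.4364, -0.3464, 0.039]
orientation: [180.0, 0.1, 98.2]
wrist_force: [0.6, 0.8, 0.2]
finger_gap: 0.0129
finger_force: 58.6
time: 41.8
position: [0.4359, -0.346, 0.0353]
orientation: [-180.0, 0.0, 98.2]
wrist_force: [0.2, 0.6, 0.4]
finger_gap: 0.0124
finger_force: 58.6
```

```bash
python3 -m inch '{"slide":[[0,0,0.001],[0,0,0]],"turn":[0,0]}';python3 -m inch '{"slide":[[0,0,0.0005],[0,0,0]],"turn":[0,0]}'
```

```text
time: 42.0
position: [0.4359, -0.3461, 0.0351]
orientation: [180.0, 0.0, 98.2]
wrist_force: [-1.8, 1.1, 6.1]
finger_gap: 0.0122
finger_force: 59.3
time: 42.2
position: [0.436, -0.3461, 0.0351]
orientation: [180.0, 0.0, 98.2]
wrist_force: [-3.2, 2.7, 8.6]
finger_gap: 0.0125
finger_force: 59.7
```

```bash
python3 -m inch '{"slide":[[0,0,0],[0,0,0],[0,0,0],[0,0,0],[0,0,-0.01],[0,0,-0.03],[0,0,-0.04],[0,0,-0.05],[0,0,-0.05],[0,0,0],[0,0,0]],"turn":[0,0,0,0,0,0,0,0,0,0,0]}' 0.1; python3 - <<'E'
from h import *
s=snap('side','fin');W=cloud(s);X,Y=tray(W,CS);z=W[...,2];dk=s['frame'].max(2)<75
def r(k,m):
    p=np.c_[X[m],Y[m]];print(k,m.sum(),*(rect(p) if m.sum()>5 else ''),'z',np.percentile(z[m],[2,50,98]).round(4) if m.sum() else '')
r('stamp base',dk&(abs(X+.036)<.017)&(abs(Y+.044)<.033)&(z>.02)&(z<.034))
r('knob',(abs(X+.036)<.02)&(abs(Y+.044)<.03)&(z>.036)&(z<.085))
r('knobtop',(abs(X+.036)<.02)&(abs(Y+.044)<.03)&(z>.062)&(z<.085))
r('marker',(abs(X-.052)<.017)&(abs(Y)<.085)&(z>.0275)&(z<.05))
r('roll',(abs(X+.036)<.04)&(abs(Y-.044)<.04)&(z>.048)&(z<.065))
def c2(k,b,lo,hi):
    m=(abs(W[...,0]-b[0])<.045)&(abs(W[...,1]-b[1])<.045)&(z>lo)&(z<hi);p=W[m];print(k,*rect(p))
c2('tape',(.645,-.276),.013,.026)
m=(z>.055)&(z<.07)&(abs(W[...,0]-.468)<.09)&(abs(W[...,1]-.06)<.11);p=W[m];A=np.c_[p[:,:2]-[.468,.06],np.ones(len(p))];print('lid plane',np.linalg.lstsq(A,p[:,2],rcond=None)[0].round(4))
print(observe()['position'],observe()['time'])
E
```

```text
time: 43.3
position: [0.4368, -0.3468, 0.2162]
orientation: [179.9, 0.2, 98.2]
wrist_force: [-0.4, -0.0, -1.3]
finger_gap: 0.0386
finger_force: 0.0
stamp base 4 z [0.0259 0.0277 0.0335]
knob 43 [-36.4 -41.6] [10.5 12.9] 78.1 43 z [0.037  0.0569 0.0699]
knobtop 16 [-36.6 -41.5] [12.1  8. ] 2.5 16 z [0.0622 0.0657 0.0714]
marker 160 [52.1 -0.7] [ 21.  144.7] 0.2 160 z [0.0277 0.0335 0.0369]
roll 268 [-36.4  43.1] [69.8 65.5] 88.1 268 z [0.0487 0.0546 0.0575]
tape [ 643.7 -275.5] [64.3 55.6] 88.0 125
lid plane [ 0.     -0.0011  0.059 ]
[ 0.43597532 -0.3460273   0.21432101] 43.35
```

```bash
python3 -c "
from rig import *
print(finish_job())"
```

```text
the job is handed in; nothing more can be done
None
```

I made up both kits and shut the case lid, then handed the job in at about 43 s; the last measurements put the roll, stamp and marker centred in their recesses and the lid flat, the carton and eraser were seen flat just before the lid was shut, and the black tape and ball pen were not touched, but no verdict came back.

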